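# Click a new gas-filter cartridge onto its base

## Robot

A 6-joint arm with a two-finger parallel gripper is mounted at the origin on the work surface. World frame = base frame: x ahead of the robot, y to its left, z up, the work surface at z = 0. Lengths are in m, angles in rad, forces in N, time in s.
With the tool pointing down it reaches from about 0.35 to 0.725 m from the base axis. Payload 6 kg.
Tool frame: the origin (TCP) lies midway between the tips of the shut fingers; the grasp point (between the pads) lies 19 mm behind it; z points along the fingers, y is the direction in which the jaws open and shut (so a half turn about z gives the same grasp; the last joint's range is limited). The gripper opens to 85 mm and grips with 20 to 120 N. Pads are 22 mm wide; open, the fingers measure 114 mm over their backs; the gripper's body (76 mm by 85 mm) begins 54 mm behind the grasp point. The pads swing forward as they close: fully open they stand 13 mm farther back than shut.
Start: joints at [-0.947, 0.04, 0.085, 0, -1.615, -0.334], TCP at [0.171, -0.575, 0.231] pointing down, gripper open.
Joint ranges: [-2.56, 2.56], [-1.29, 2.01], [-1.08, 1.49], [-3.29, 1.98], [-2.81, -0.18], [-2.99, 2.99]. Speed limits (rad/s): [2.57, 2.57, 3.01, 3.14, 3.14, 3.14].

## Interface

Orientations are given as [roll, pitch, yaw] about the fixed x, y, z axes, in that order (R = Rz(yaw) Ry(pitch) Rx(roll)).
In Python, from cell import ctrl, effector, planner, telemetry, get_image, job, trace gives the robot as it stands. Calls block until the motion is done:
- ctrl.move_pose(position, orientation): joint-space move of the TCP to a pose.
- ctrl.line_to(position, max_speed=0.15, attitude=None, until_force=None): straight line of the TCP; attitude=None keeps the orientation; max_speed is the mean speed in m/s. With until_force (N) it stops when the force on the tool has changed by that much, and returns True; else False.
- ctrl.set_joints(angles): joint-space move.
- effector.gripper_to(opening, squeeze=None): finger opening in m; squeeze is the grip in N (None keeps the last); returns when the fingers have stopped.
- ctrl.hold(seconds).
- planner.solve_ik(position, orientation): joint angles nearest the present ones, or None.
- telemetry.get_obs(): the state.
- get_image(name): name is "scene" or "top" or "wrist"; returns a dict with "pixels" (400x640x3 uint8, red, green, blue), "fx", "fy", "cx", "cy" (pixels), "distortion" ([k1, k2, p1, p2, k3] as OpenCV has them; the pictures are not rectified), "origin" and "orientation" of the camera in the world. Camera axes: x right, y down, z forward; pixel columns grow to the right and rows downward; lengths in m; the calibration is good to about 2 mm. A picture is of the moment at which its call begins. There is no depth.
A pose or a line that the arm cannot do raises ctrl.MotionError and nothing moves.
- job.sign_off(): hands the job in, once; it reports no verdict.
Trained networks look in a picture, given as the dict that the camera call returned (one of the last four; its "shot" number tells which), for a name from the list of things; names that differ only in an ending like _2 or _b are one class to them, and where a whole thing is asked for, a point or a joint stands for the part that bears it (a point fixed in the world has none). Each returns a list of dicts, best first, with "p" (0 to 1); they miss things now and then, are a little off and sometimes report something else, mostly with a low value. They report only what shows in the picture. A call takes as long as a camera call. They do not tell look-alikes from the thing itself.
- trace(picture, thing): "pixels" (400x640 bool, what is visible of it) and "centre" ([column, row] in pixels, amid what is visible of it).
The state is a dict: "t": time; "joint_pos": joint angles; "dq": joint speeds; "joint_torque": joint torques, N m; "position": TCP position; "orientation": TCP orientation; "force": force on the tool from outside, world axes, zero at the start; "moment": the same for the moment, N m; "grip_width": finger opening in m.
Only numpy, scipy, OpenCV 4.12 (cv2) and the standard library are available. Lean on these libraries where they do the work, as an engineer would, in place of code of your own. Each camera call takes 0.05 s, during which the arm holds its last target. There are 200 camera calls.

## Task

Fit the new gas-filter cartridge that lies in the cardboard tray: turn it mouth-down, set it upright over the brass spigot of the filter base, then press it straight down until the orange latches snap over its collar and the resistance suddenly drops, and keep pressing it firmly down on its seat. Finish while you are still pressing it down; do not let go. Leave the spent cartridge, the solvent bottle, the wrench and the vial rack where they are.

Things in the scene. Friction and masses are not known exactly. Their poses are not given: they have to be found in the camera images.
- cartridge: New filter cartridge, bottle-shaped, 140 mm long, 0.22 kg: black collar and neck, smooth white barrel (44 mm diameter, 32 to 126 mm from the mouth, green band), blue end cap (46 mm diameter). Origin on its axis at its middle, 78 mm from the mouth, 62 mm from the cap's outer face; x axis points to the mouth. Starts lying level, axis 42 mm above the bench, mouth roughly away from the robot.
- cartridge_mouth (a point): Centre of the cartridge's open mouth (rim plane). The bore is 25 mm in diameter and 46 mm deep. Outside, a collar bead widens from 33 mm at the rim to 40 mm diameter 6 mm from the rim, and ends 11 mm from the rim.
- cartridge_top (a point): Centre of the flat outer face of the blue end cap, 140 mm from the mouth: the face to press on once the cartridge stands mouth-down.
- cartridge_tray: Open cardboard tray, fixed: 176 x 124 mm, walls 14 mm high, with two dark foam saddles (54 mm wide, 10 mm long, tops below 31 mm) carrying the barrel; between them the barrel is free for the fingers, from 25 mm on the mouth side to 33 mm on the cap side of the cartridge's origin. Origin at the centre of its underside, x along its length towards the cartridge's mouth.
- filter_base: Click-on filter base, fixed: 120 x 120 x 6 mm aluminium plate, black 74 x 74 mm block up to 40 mm above the bench, a brass spigot in the middle with four orange sprung latches around it (within 30 mm of the axis, up to 57.5 mm above the bench), two copper pipes on its +x side. Origin at the centre of the plate's underside, z up.
- spigot_tip (a point): Top of the upright brass spigot: 22 mm diameter, domed top, standing 40 mm above the seat (80 mm above the bench).
- seat (a point): Centre of the flat seat at the spigot's foot, 40 mm above the bench. The cartridge first rests on the latches, mouth about 12 mm above the seat, and stands there by itself within a few degrees of upright. Pushing on, the force rises to about 9 to 18 N as the latches spread, then drops suddenly at 3 to 5 mm as they snap in; then the mouth lands on the seat.
- spent_cartridge: The old cartridge, same shape but with a brown band, standing mouth-up on its blue cap (46 mm diameter, 140 mm tall). Origin at the centre of its foot. Leave it alone.
- solvent_bottle: Amber bottle with a blue cap, 54 mm diameter, 105 mm tall. Origin at the centre of its foot. Leave it alone.
- wrench: Steel open-ended wrench, 130 mm long, lying flat. Origin under its middle, x along it. Leave it alone.
- vial_rack: Beige vial rack with small blue-capped vials, 104 x 156 mm, 40 mm tall. Origin at the centre of its underside. Leave it alone.
Not all that is in view belongs to the job. Of the things like the filter_base, leave any that is red; of the rest the larger one is meant.

How it is judged:
By the outcome, as a careful person would: the job done as asked, in the order asked, and still so for the second after the job is handed in, while the arm keeps its last pose, push and grip.
It also fails if it takes over 64 s, if anything falls off the work surface, if the arm or the gripper's body presses on something with over 40 N, if the wrist force passes 120 N, or if a joint passes its speed limit or range.

## Working session

There is one attempt and no reset: what is moved stays moved. The work goes in short steps, each a Python script; the robot and the scene stay as the last script left them, time stands still between calls to the robot, and variables do not carry over. Pictures are saved under pics/ and viewed, about 8 in all and at most 12, crops included, and the job is handed in when it is done.

```bash
mkdir -p pics; ls
cat > h.py <<'E'
import numpy as np, cv2
from scipy.spatial.transform import Rotation as R
from cell import ctrl, effector, planner, telemetry, get_image, job, trace
def cam(p):
    K=np.array([[p['fx'],0,p['cx']],[0,p['fy'],p['cy']],[0,0,1.]]);D=np.array(p['distortion'],float)
    o=np.array(p['orientation'],float)
    Rm=o if o.shape==(3,3) else R.from_euler('xyz',o).as_matrix()
    return K,D,Rm,np.array(p['origin'],float)
def proj(p,X):
    K,D,Rm,o=cam(p); X=np.atleast_2d(X).astype(float)
    return cv2.projectPoints(X,cv2.Rodrigues(Rm.T)[0],-Rm.T@o,K,D)[0][:,0]
def back(p,uv,z):
    K,D,Rm,o=cam(p)
    n=cv2.undistortPoints(np.array(uv,float).reshape(-1,1,2),K,D)[:,0]
    d=np.c_[n,np.ones(len(n))]@Rm.T
    return o+d*((z-o[2])/d[:,2])[:,None]
def save(p,name,crop=None,s=1):
    im=p['pixels'][:,:,::-1]
    if crop: im=im[crop[1]:crop[3],crop[0]:crop[2]]
    cv2.imwrite('pics/'+name,cv2.resize(im,None,fx=s,fy=s,interpolation=cv2.INTER_CUBIC))
E
python3 - <<'E'
from h import *
print(telemetry.get_obs())
for n in ['scene','top']:
    p=get_image(n); save(p,n+'0.png'); print(n,p['origin'],p['orientation'],p['fx'],p['distortion'])
    for t in ['cartridge','filter_base','cartridge_tray','spent_cartridge','seat','spigot_tip']:
        for r in trace(p,t)[:4]: print(t,round(r['p'],2),r['centre'],r['pixels'].sum())
E
```

```text
pics
{'t': 0.0, 'joint_pos': array([-9.47297972e-01,  4.08262739e-02,  8.37891820e-02, -4.83742537e-04,
       -1.61550994e+00, -3.33681062e-01]), 'dq': array([-1.33448748e-03, -6.15826010e-04,  1.90486294e-05, -6.82683157e-04,
        2.29459594e-03,  6.56534830e-04]), 'joint_torque': array([ 1.19412663e-03, -3.68206573e+01,  3.47422314e+01,  6.93212181e+00,
       -5.20861024e-03, -4.18534711e-06]), 'position': array([ 0.17144095, -0.57463146,  0.23025484]), 'orientation': array([ 3.13978022e+00, -1.16756197e-04, -2.85175406e+00]), 'force': array([ 0.16521757, -0.49521043,  0.1025167 ]), 'moment': array([ 0.00724697,  0.00940269, -0.00024414]), 'grip_width': 0.08566732604371242}
scene [ 1.41590914 -0.1877243   0.92558673] [-2.34769768  0.0116053   1.35747035] 464.12400687394177 [-0.02108265  0.          0.          0.          0.        ]
cartridge 0.67 [403.1, 196.8] 671
filter_base 0.77 [273.8, 240.1] 1673
filter_base 0.67 [244.4, 299.1] 1043
filter_base 0.61 [221.7, 190.3] 1266
filter_base 0.48 [187.9, 265.6] 733
cartridge_tray 0.63 [394.2, 211.5] 1539
cartridge_tray 0.54 [274.7
[... 269 characters left out ...]
.59 [246.7, 299.1] 1068
top [0.415709  0.018326  0.9117658] [-2.95828127 -0.01654237 -1.59088752] 377.83902988598606 [-0.04339738  0.          0.          0.          0.        ]
cartridge 0.72 [224.9, 221.8] 1145
cartridge 0.55 [161.7, 162.5] 814
filter_base 0.93 [383.6, 196.9] 2499
filter_base 0.92 [415.6, 133.7] 1034
filter_base 0.75 [436.5, 293.1] 2767
cartridge_tray 0.86 [236.2, 224.3] 2790
spent_cartridge 0.57 [161.8, 163.5] 789
seat 0.86 [382.9, 193.7] 2356
seat 0.81 [415.4, 132.1] 1007
seat 0.78 [438.2, 294.7] 2626
seat 0.45 [228.4, 219.7] 1173
spigot_tip 0.93 [381.0, 196.2] 2302
spigot_tip 0.6 [419.9, 132.6] 982
spigot_tip 0.55 [437.8, 294.8] 2595
spigot_tip 0.52 [227.4, 218.8] 1062
```

Run:
```python
import cv2
cv2.imwrite('pics/c1.png',cv2.resize(cv2.imread('pics/scene0.png')[130:350,120:540],None,fx=1.9,fy=1.9,interpolation=cv2.INTER_CUBIC))
cv2.imwrite('pics/c2.png',cv2.resize(cv2.imread('pics/top0.png')[90:350,110:510],None,fx=2,fy=2,interpolation=cv2.INTER_CUBIC))
```

```text
(no output)
```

View pics/c1.png

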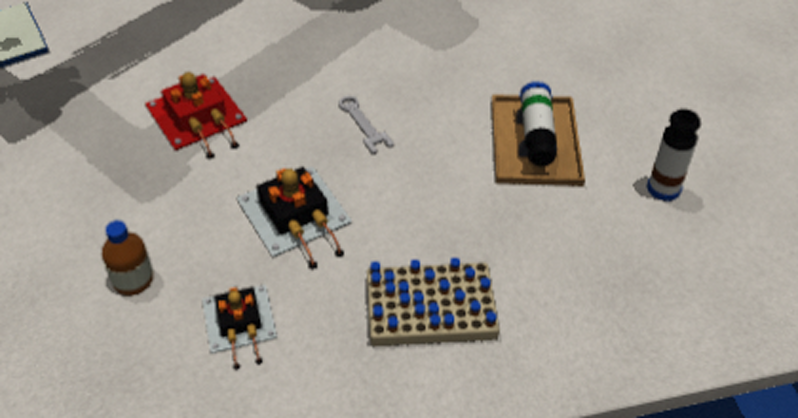

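View pics/c2.png

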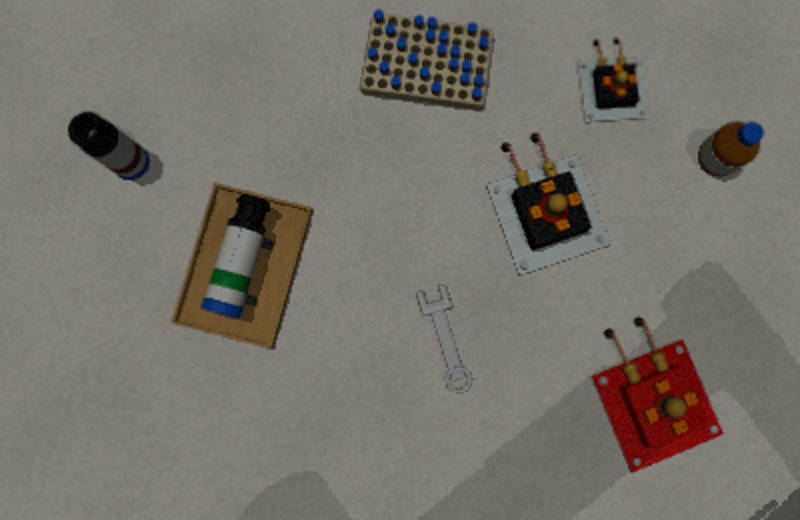

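The candidates are: the red base (top view 437,294), the large aluminium base with the black block (383,197) and a small grey one (416,134). In both enlarged crops the non-red, larger one is at top (383,197) / scene (274,240). The new cartridge, with the green band, lies in the tray with its mouth near top pixel (236,189) and its cap near (220,246).

Run:
```python
from h import *
p=get_image('top'); s=get_image('scene')
m=[r for r in trace(p,'cartridge') if abs(r['centre'][0]-225)<15][0]['pixels']
uv=np.argwhere(m)[:,::-1].astype(float)
X=back(p,uv,0.042)[:,:2]; c=X.mean(0); w,v=np.linalg.eigh(np.cov((X-c).T)); a=v[:,1]*np.sign(v[0,1])
t=(X-c)@a; n=(X-c)@v[:,0]; print('cart',c,'axis',a,np.degrees(np.arctan2(a[1],a[0])),'len',np.ptp(t),'w',np.ptp(n),'mid',c+a*(t.max()+t.min())/2)
print('mouth/cap',back(p,[[236,189],[220,246]],0.042))
print('spigot tip',back(p,[[388.5,191.5]],0.075), back(s,[[120+290/1.9,130+172/1.9]],0.08))
# base plate corners in top crop
print('plate',back(p,np.array([[489,184],[577,158],[609,242],[521,273]])/2+[110,90],0.006).round(4))
print('spent',back(p,np.array([[137,165]])/2+[110,90],0.0),'bottle',back(p,np.array([[718,160]])/2+[110,90],0.0), 'rack',back(p,np.array([[428,60]])/2+[110,90],0.03))
for q in [[.45,.3,.15],[.5,0,.2]]:
  for o in ([np.pi,0,0],[np.pi,0,np.pi]): print(q,o,planner.solve_ik(q,o))
```

```text
cart [0.55040777 0.22474253] axis [ 0.9676463  -0.25231062] -14.614284717730051 len 0.14292847648873708 w 0.04794854787707381 mid [0.55359536 0.22391138]
mouth/cap [[0.61967627 0.20814632 0.042     ]
 [0.48618986 0.24197188 0.042     ]]
spigot tip [[ 0.60041764 -0.14540746  0.075     ]] [[ 0.60452219 -0.14302687  0.08      ]]
plate [[ 0.641  -0.0757  0.006 ]
 [ 0.6727 -0.187   0.006 ]
 [ 0.5658 -0.2204  0.006 ]
 [ 0.5297 -0.1107  0.006 ]]
spent [[0.67430194 0.36218872 0.        ]] bottle [[ 0.66952248 -0.36828449  0.        ]] rack [[ 0.79472485 -0.00301942  0.03      ]]
[0.45, 0.3, 0.15] [3.141592653589793, 0, 0] [ 9.59840808e-01 -1.12337448e-01 -2.11300761e-01  4.44089210e-16
 -1.47183301e+00  6.10955519e-01]
[0.45, 0.3, 0.15] [3.141592653589793, 0, 3.141592653589793] [ 9.59840808e-01 -1.12337448e-01 -2.11300761e-01 -4.44089210e-16
 -1.47183301e+00 -2.53063714e+00]
[0.5, 0, 0.2] [3.141592653589793, 0, 0] [ 4.03891833e-01 -2.31157312e-01 -2.24562090e-01  4.44089210e-16
 -1.57739155e+00  1.16690449e+00]
[0.5, 0, 0.2] [3.141592653589793, 0, 3.141592653589793] [ 4.03891833e-01 -2.31157312e-01 -2.24562090e-01 -4.44089210e-16
 -1.57739155e+00 -1.97468816e+00]
```

```bash
cat >> h.py <<'E'
def pose(m,s,alpha=None,h=None):
    """tool orientation: tool x = s * part of mouth axis; alpha = lean of tool z towards m. h: horizontal ref for final"""
    m=np.array(m,float)/np.linalg.norm(m)
    base=np.array([0,0,-1.]) if h is None else np.array(h,float)
    t=base*np.cos(alpha)+m*np.sin(alpha)
    x=s*(m*np.cos(alpha)-base*np.sin(alpha))
    M=np.c_[x,np.cross(t,x),t]
    return R.from_matrix(M).as_euler('xyz'),M
E
python3 - <<'E'
from h import *
ax=np.array([.9676,-.2523,0]); g=np.array([.5525,.2245,.042])-.004*ax
sp=np.array([.602,-.1445,0])
for al in (0,15,25):
  a=np.radians(al)
  for s in (1,-1):
    o,M=pose(ax,s,a); q=planner.solve_ik(g+M[:,2]*.019+[0,0,.0],o); q2=planner.solve_ik(g+M[:,2]*.019+[0,0,.2],o)
    print('PICK',al,s,None if q is None else np.round(q,2),None if q2 is None else np.round(q2,2))
    for ph in range(-180,180,15):
      h=[np.cos(np.radians(ph)),np.sin(np.radians(ph)),0]
      o,M=pose([0,0,-1],s,a,h)
      r=[planner.solve_ik(sp+[0,0,z]+M[:,2]*.019,o) for z in (.115,.25)]
      if all(x is not None for x in r): print('  place',ph,*[np.round(x,2) for x in r])
E
```

```text
PICK 0 1 [ 0.73  0.1  -0.24  0.   -1.23  0.59] [ 0.73  0.02  0.05  0.   -1.6   0.59]
  place -165 [ 0.14  1.22  0.8   0.29 -2.7   1.83] [ 0.13  1.08  0.78  0.41 -2.81  1.96]
  place -150 [ 0.22  1.09  0.51  0.52 -2.49  2.  ] [ 0.2   0.95  0.49  0.65 -2.59  2.14]
  place -135 [ 0.29  0.96  0.24  0.69 -2.29  2.07] [ 0.27  0.8   0.23  0.81 -2.39  2.22]
  place -120 [ 0.35  0.81 -0.03  0.84 -2.11  2.09] [ 0.33  0.65 -0.03  0.95 -2.2   2.25]
  place -105 [ 0.39  0.66 -0.29  1.01 -1.93  2.08] [ 0.37  0.48 -0.29  1.1  -2.01  2.26]
  place -90 [ 0.4   0.5  -0.55  1.21 -1.77  2.05] [ 0.39  0.3  -0.54  1.28 -1.82  2.26]
  place -75 [ 0.35  0.34 -0.79  1.49 -1.61  2.01] [ 0.34  0.11 -0.77  1.51 -1.62  2.26]
  place -60 [ 0.17  0.17 -1.    1.9  -1.43  1.95] [ 0.2  -0.11 -0.98  1.82 -1.37  2.24]
  place 0 [-0.78 -0.23 -0.76 -2.04 -0.91  0.69] [-0.56 -0.61 -0.67 -1.68 -0.56  0.13]
  place 15 [-0.82 -0.06 -0.57 -1.83 -1.15  0.57] [-0.73 -0.39 -0.53 -1.67 -1.    0.17]
  place 30 [-0.82  0.13 -0.37 -1.68 -1.37  0.51] [-0.79 -0.15 -0.35 -1.62 -1.32  0.2 ]
  place 45 [-0.79  0.31 -0.15 -1.57 -1.58  0.4
[... 6388 characters left out ...]
0.89] [ 0.43  0.15 -0.42  0.98 -1.66 -0.69]
  place -75 [ 0.4   0.1  -0.76  1.18 -1.33 -0.84] [ 0.42 -0.04 -0.64  1.12 -1.45 -0.61]
  place -60 [ 0.3  -0.09 -0.97  1.44 -1.1  -0.79] [ 0.37 -0.25 -0.84  1.28 -1.21 -0.51]
  place 15 [-0.38 -0.34 -0.53 -1.1  -0.65  2.88] [-0.23 -0.52 -0.48 -0.76 -0.68  2.43]
  place 105 [-0.43  0.71  0.63 -0.98 -2.15 -2.73] [-0.46  0.61  0.76 -1.12 -2.28 -2.95]
  place 120 [-0.35  0.83  0.81 -0.92 -2.33 -2.65] [-0.39  0.74  0.95 -1.12 -2.48 -2.91]
  place 135 [-0.26  0.94  0.95 -0.84 -2.48 -2.53] [-0.32  0.86  1.13 -1.13 -2.67 -2.86]<sys>:0: UserWarning: Gimbal lock detected. Setting third angle to zero since it is not possible to uniquely determine all angles.
```

Run:
```python
from h import *
for i,(yaw,dx) in enumerate([(0,0),(np.pi,0)]):
    ctrl.move_pose([.602-0.05*np.cos(yaw),-.1445-.05*np.sin(yaw),.27],[np.pi,0,yaw])
    p=get_image('wrist'); np.save(f'w{i}.npy',p,allow_pickle=True); save(p,f'w{i}.png')
    print(p['origin'],p['orientation'],p['fx'],proj(p,[.602,-.1445,.08]),telemetry.get_obs()['t'])
a=np.hstack([cv2.imread('pics/w0.png'),cv2.imread('pics/w1.png')]); cv2.imwrite('pics/w01.png',cv2.resize(a,(800,250)))
```

```text
[ 0.6326242  -0.14507915  0.41249834] [ 2.82196698e+00 -1.81639735e-04 -1.57155957e+00] 291.17964149789174 [[320.66078225 138.43309453]] 2.9667
[ 0.57122264 -0.14444714  0.41257285] [2.82158412e+00 7.90168863e-05 1.57178819e+00] 291.17964149789174 [[321.16108441 138.44897271]] 5.6583
```

View pics/w01.png

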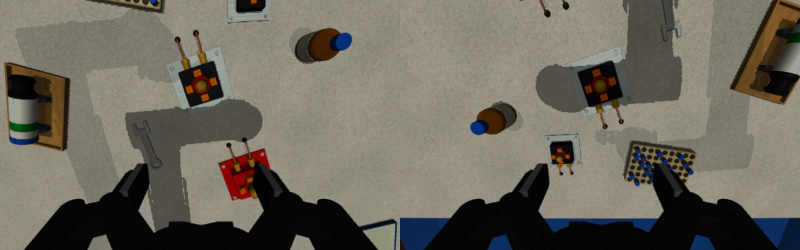

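The wrist views show the grey base centred at about (322,138) in both, which is where the estimate projects. The red base is well apart.

Run:
```python
from h import *
out=[]
for i in range(2):
    p=np.load(f'w{i}.npy',allow_pickle=True).item()
    c=p['pixels'][103:173,286:356,::-1]; hsv=cv2.cvtColor(c,cv2.COLOR_BGR2HSV)
    print(hsv[30:40:3,32:40:3].tolist())
    c=cv2.resize(c,None,fx=5.6,fy=5.6,interpolation=cv2.INTER_NEAREST)
    u=(proj(p,[.602,-.1445,.08])[0]-[286,103]+.5)*5.6
    cv2.drawMarker(c,tuple(int(x) for x in u),(0,255,0),cv2.MARKER_CROSS,12,1)
    out.append(c)
cv2.imwrite('pics/z.png',np.hstack(out))
```

```text
[[[20, 230, 112], [20, 220, 110], [20, 232, 101]], [[20, 225, 126], [20, 225, 121], [20, 228, 112]], [[20, 221, 113], [21, 226, 125], [20, 233, 114]], [[20, 235, 102], [20, 222, 107], [20, 221, 89]]]
[[[20, 225, 76], [20, 214, 75], [20, 229, 70]], [[20, 226, 79], [20, 219, 78], [20, 231, 73]], [[20, 218, 76], [20, 234, 74], [20, 218, 68]], [[20, 221, 67], [20, 240, 66], [20, 229, 59]]]
```

View pics/z.png

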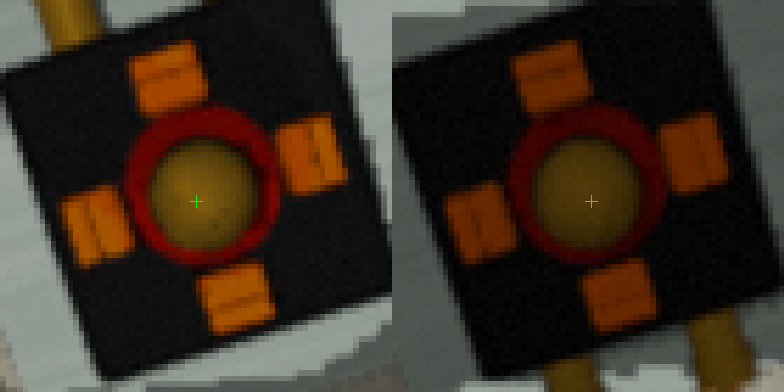

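The brass dome sits at the centre of a red ring with four orange latches, about 1 px off the cross.

Run:
```python
from h import *
for i in range(2):
    p=np.load(f'w{i}.npy',allow_pickle=True).item()
    hsv=cv2.cvtColor(p['pixels'],cv2.COLOR_RGB2HSV)[103:173,286:356]
    m=((abs(hsv[...,0].astype(int)-20)<=2)&(hsv[...,1]>150)&(hsv[...,2]>40)).astype(np.uint8)
    n,l,st,ce=cv2.connectedComponentsWithStats(m); k=l[36,35]
    print('spigot',st[k],back(p,[ce[k]+[286,103]],.073))
    m=((hsv[...,0]>=10)&(hsv[...,0]<=16)&(hsv[...,1]>150)&(hsv[...,2]>60)).astype(np.uint8)
    n,l,st,ce=cv2.connectedComponentsWithStats(m); o=[c for s,c in zip(st[1:],ce[1:]) if s[4]>60]
    print('latches',len(o),back(p,[np.mean(o,0)+[286,103]],.0575))
g=np.array([.5525,.2245]); yaw0=np.arctan2(-.2523,.9676)
for i,yaw in enumerate([yaw0,yaw0+np.pi]):
    ctrl.move_pose([g[0]-.05*np.cos(yaw),g[1]-.05*np.sin(yaw),.27],[np.pi,0,yaw])
    p=get_image('wrist'); save(p,f'k{i}.png')
    rs=trace(p,'cartridge'); e=proj(p,[*g,.042])[0]
    r=min(rs,key=lambda r:np.hypot(*(np.array(r['centre'])-e)))
    X=back(p,np.argwhere(r['pixels'])[:,::-1].astype(float),.042)[:,:2]; c=X.mean(0)
    w,v=np.linalg.eigh(np.cov((X-c).T)); a=v[:,1]*np.sign(v[0,1]); t=(X-c)@a; n=(X-c)@v[:,0]
    # barrel/cap only: centre line
    b=t<.02
    pf=np.polyfit(t[b],n[b],1)
    print('p',r['p'],'c',c,'deg',np.degrees(np.arctan2(a[1],a[0])),'ends',c+a*t.min(),c+a*t.max(),'w',np.ptp(n),'minrect',cv2.minAreaRect(X.astype(np.float32)*1000),e)
print(telemetry.get_obs()['t'])
a=np.hstack([cv2.imread('pics/k0.png')[:300,120:520],cv2.imread('pics/k1.png')[:300,120:520]]); cv2.imwrite('pics/k.png',a)
```

```text
spigot [ 27  25  19  19 275] [[ 0.60276637 -0.14561795  0.073     ]]
latches 4 [[ 0.60233823 -0.14565637  0.0575    ]]
spigot [ 25  25  19  19 271] [[ 0.60112686 -0.14550198  0.073     ]]
latches 4 [[ 0.60109502 -0.14556367  0.0575    ]]
p 0.88 c [0.55049805 0.22493971] deg -15.149875080019916 ends [0.47872135 0.2443736 ] [0.61963921 0.20621941] w 0.04605425627002145 minrect ((549.365234375, 226.0474090576172), (46.0320930480957, 145.85667419433594), 75.35491943359375) [321.04550389 135.92160612]
p 0.62 c [0.54464958 0.22690919] deg -15.694622349515187 ends [0.48255848 0.24435592] [0.62251055 0.20503134] w 0.048210572868988916 minrect ((553.0772705078125, 226.02923583984375), (48.26383590698242, 144.9547882080078), 75.45101928710938) [321.1064262  135.58412544]
10.2667
```

View pics/k.png

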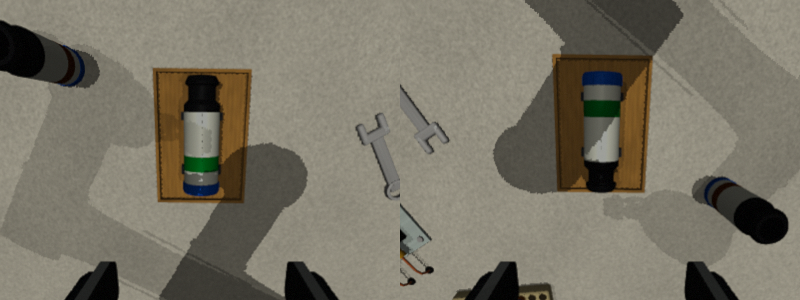

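```bash
cat >> h.py <<'E'
AL=np.radians(20); AX=np.array([np.cos(np.radians(-15.3)),np.sin(np.radians(-15.3)),0])
G=np.array([.551,.225,.042])-.012*AX; SP=np.array([.602,-.1456,0])
OFF=.023
E
python3 - <<'E'
from h import *
o,M=pose(AX,1,AL); t=M[:,2]; tcp=G+t*OFF
print(G,tcp)
ctrl.move_pose(tcp-t*.12,o); 
print(ctrl.line_to(tcp,max_speed=.08,until_force=6), telemetry.get_obs()['position'])
effector.gripper_to(.03,squeeze=80)
b=telemetry.get_obs(); print(b['grip_width'],b['force'],b['moment'])
print(ctrl.line_to(tcp+[0,0,.2],max_speed=.12)); ctrl.hold(.3)
b=telemetry.get_obs(); print(b['grip_width'],b['force'],b['moment'],b['t'])
p=get_image('scene'); save(p,'g.png',(330,90,530,250),4); p=get_image('wrist'); save(p,'gw.png')
E
```

```text
[0.53942531 0.22816648 0.042     ] [0.54701297 0.22609073 0.02038707]
False [0.54719331 0.22641763 0.0210016 ]
0.04228929105402433 [-3.33925638 -0.92172405  4.91262929] [-0.36805244  1.4081528  -0.21361006]
False
0.04229727093971226 [-0.22912283  0.22498011 -3.16041883] [0.33838606 1.21742438 0.00177045] 16.7917
```

View pics/g.png

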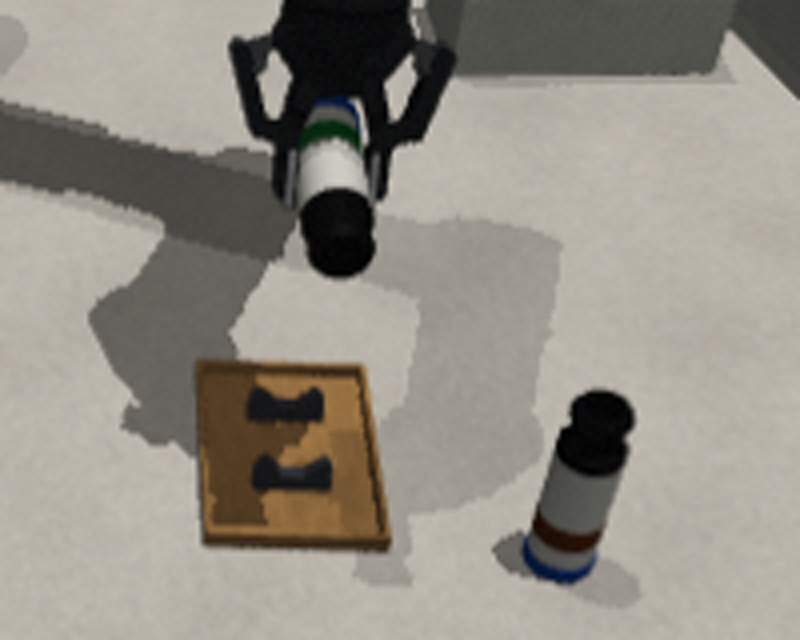

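The cartridge is held (42 mm opening, scene crop at about (335,190)), the tray is empty and the spent cartridge is untouched. Next I turn it mouth-down above the spigot.

```bash
cat >> h.py <<'E'
PH=np.radians(-75); HV=np.array([np.cos(PH),np.sin(PH),0])
PO,PM=pose([0,0,-1],1,AL,HV)
def place_tcp(mouth): return np.array(mouth)+[0,0,.082]+PM[:,2]*OFF
E
python3 - <<'E'
from h import *
print(planner.solve_ik(place_tcp([*SP[:2],.2]),PO))
ctrl.move_pose(place_tcp([*SP[:2],.2]),PO)
ctrl.line_to(place_tcp([*SP[:2],.10]),max_speed=.1); ctrl.hold(.3)
b=telemetry.get_obs(); print(b['t'],b['position'],place_tcp([*SP[:2],.10]),b['force'],b['moment'],b['grip_width'])
ims=[]
for n,c in (('scene',(214,150,334,290)),('top',(310,110,450,250))):
    p=get_image(n); np.save(f'p_{n}.npy',p,allow_pickle=True)
    im=p['pixels'][:,:,::-1].copy(); im=cv2.resize(im[c[1]:c[3],c[0]:c[2]],(400,int(400*(c[3]-c[1])/(c[2]-c[0]))),interpolation=cv2.INTER_CUBIC); f=400/(c[2]-c[0])
    for z in (.08,.10,.132,.226,.24):
        u=(proj(p,[*SP[:2],z])[0]-c[:2]+.5)*f; cv2.circle(im,tuple(int(x) for x in u),2,(0,255,0),-1)
    ims.append(im[:400] if n=='top' else im[:466])
h=max(i.shape[0] for i in ims); cv2.imwrite('pics/pl.png',np.hstack([cv2.copyMakeBorder(i,0,h-i.shape[0],0,0,0) for i in ims]))
E
```

```text
[ 0.40661588 -0.04804294 -0.64903709  1.20256109 -1.48915182  2.53023266]
20.2417 [ 0.60766067 -0.16644202  0.1744611 ] [ 0.60759384 -0.16647649  0.17413354] [-0.06298587  0.36650285 -2.53030726] [ 3.22212579  0.89051009 -0.02373593] 0.04231736661520379
```

View pics/pl.png

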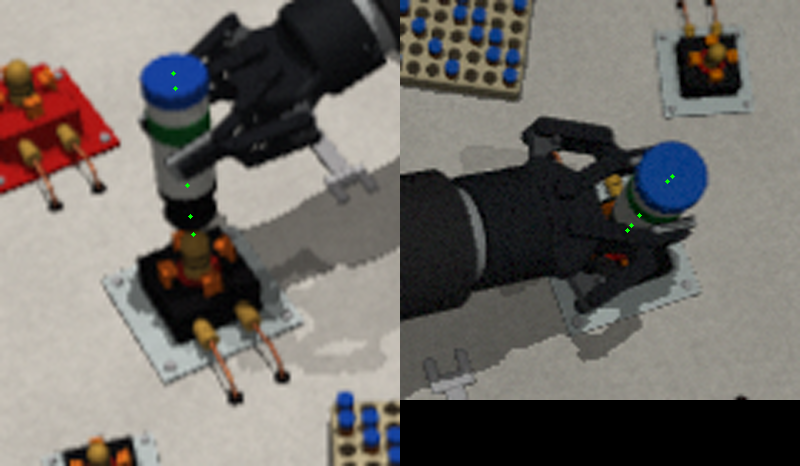

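The cap centre and the collar lie on the projected upright axis in both views: scene (174,75) to (190,215), and top about (671,175). All are within about 1 mm. I'm descending with a force guard.

Run:
```python
from h import *
def st(): 
    b=telemetry.get_obs(); return round(b['t'],2),'mouth z %.4f'%(b['position'][2]-place_tcp([0,0,0])[2]),b['force'].round(2),b['moment'].round(2),round(b['grip_width'],4)
ctrl.hold(.2); print(st())
for z in (.085,.075,.065,.056):
    r=ctrl.line_to(place_tcp([*SP[:2],z]),max_speed=.03,until_force=5); print(z,r,*st())
    if r: break
else:
    r=ctrl.line_to(place_tcp([*SP[:2],.046]),max_speed=.015,until_force=5); print('latch',r,*st())
```

```text
(20.54, 'mouth z 0.1000', array([-0.1 ,  0.19, -2.92]), array([ 3.25,  0.9 , -0.02]), 0.042)
0.085 False 21.19 mouth z 0.0850 [-0.38 -0.28 -1.75] [3.28 0.87 0.01] 0.042
0.075 False 21.68 mouth z 0.0748 [ 0.58 -0.21 -1.35] [ 3.27  0.85 -0.04] 0.0423
0.065 False 22.16 mouth z 0.0648 [ 0.17 -0.33 -2.71] [ 3.22  0.91 -0.02] 0.0425
0.056 False 22.61 mouth z 0.0558 [ 0.34 -0.05 -2.12] [3.19 0.82 0.02] 0.0422
latch True 23.04 mouth z 0.0517 [-1.38  1.51  2.63] [1.96 0.42 0.08] 0.0421
```

It slid over the spigot freely and met the latches at 12 mm, as expected. Now I press in small steps.

Run:
```python
from h import *
def st(): 
    b=telemetry.get_obs(); return round(b['t'],2),'mouth z %.4f'%(b['position'][2]-place_tcp([0,0,0])[2]),b['force'].round(2),b['moment'].round(2),round(b['grip_width'],4)
effector.gripper_to(.03,squeeze=115); print(*st())
z=.051
while z>.0385:
    ctrl.line_to(place_tcp([*SP[:2],z]),max_speed=.01); print(round(z,4),*st())
    if abs(telemetry.get_obs()['force'][2])>30: break
    z-=.001
```

```text
23.26 mouth z 0.0514 [-0.28  0.58  3.74] [1.56 0.29 0.25] 0.0417
0.051 23.51 mouth z 0.0514 [-1.    1.21  4.44] [ 1.42  0.47 -0.1 ] 0.0418
0.05 23.76 mouth z 0.0511 [-0.47  1.96  6.71] [ 0.82  0.4  -0.27] 0.0416
0.049 24.01 mouth z 0.0506 [-1.08  0.68  7.65] [ 0.36  0.29 -0.33] 0.0417
0.048 24.26 mouth z 0.0502 [-0.8   0.22  8.3 ] [-0.1   0.27 -0.35] 0.0419
0.047 24.51 mouth z 0.0496 [-2.2   0.82 10.92] [-0.48  0.16 -0.42] 0.0421
0.046 24.76 mouth z 0.0486 [-1.01  0.69  9.66] [-0.39  0.07 -0.38] 0.0416
0.045 25.01 mouth z 0.0452 [ 0.3  -0.78  2.95] [1.71 0.39 0.08] 0.0416
0.044 25.26 mouth z 0.0414 [ 0.67  0.44 -6.1 ] [4.39 0.84 0.37] 0.0414
0.043 25.51 mouth z 0.0416 [-0.73 -0.02 -6.68] [4.61 1.19 0.03] 0.0417
0.042 25.76 mouth z 0.0417 [ 0.07 -0.   -5.7 ] [ 4.16  1.23 -0.19] 0.0416
0.041 26.01 mouth z 0.0415 [-0.04  0.72 -3.67] [ 3.5   0.99 -0.12] 0.0417
0.04 26.26 mouth z 0.0407 [ 0.14  0.26 -0.08] [ 2.84  0.75 -0.01] 0.0418
0.039 26.51 mouth z 0.0407 [-1.86  0.13  6.36] [ 0.92  0.63 -0.56] 0.0416
```

The resistance rose to about 13 N over the held weight, then dropped at about 3–4 mm, and the mouth landed at 40.7 mm. Now I build up a firm push.

Run:
```python
from h import *
def st(): 
    b=telemetry.get_obs(); return round(b['t'],2),'mouth z %.4f'%(b['position'][2]-place_tcp([0,0,0])[2]),b['force'].round(2),b['moment'].round(2),round(b['grip_width'],4)
z=.038
while z>.031:
    ctrl.line_to(place_tcp([*SP[:2],z]),max_speed=.01); ctrl.hold(.1); print(round(z,4),*st())
    if telemetry.get_obs()['force'][2]>25: break
    z-=.001
ctrl.hold(1.0); print(*st())
p=get_image('scene'); save(p,'f.png',(214,150,334,260),6)
```

```text
0.038 26.86 mouth z 0.0407 [-2.94  0.6   8.2 ] [ 0.04  0.72 -1.03] 0.0415
0.037 27.21 mouth z 0.0407 [-6.14  1.19 11.41] [-0.81  0.76 -1.53] 0.0422
0.036 27.56 mouth z 0.0407 [-6.56  1.36 15.41] [-1.65  0.86 -1.93] 0.0418
0.035 27.91 mouth z 0.0407 [-9.55  1.73 17.21] [-2.51  0.87 -2.42] 0.0411
0.034 28.26 mouth z 0.0407 [-10.25   1.85  21.07] [-3.41  0.9  -2.82] 0.0419
0.033 28.61 mouth z 0.0407 [-11.3    2.74  24.39] [-4.29  0.9  -3.31] 0.0414
0.032 28.96 mouth z 0.0407 [-13.     3.29  26.8 ] [-5.09  1.03 -3.73] 0.0413
29.96 mouth z 0.0407 [-13.04   3.5   27.01] [-5.13  0.97 -3.71] 0.0418
```

View pics/f.png

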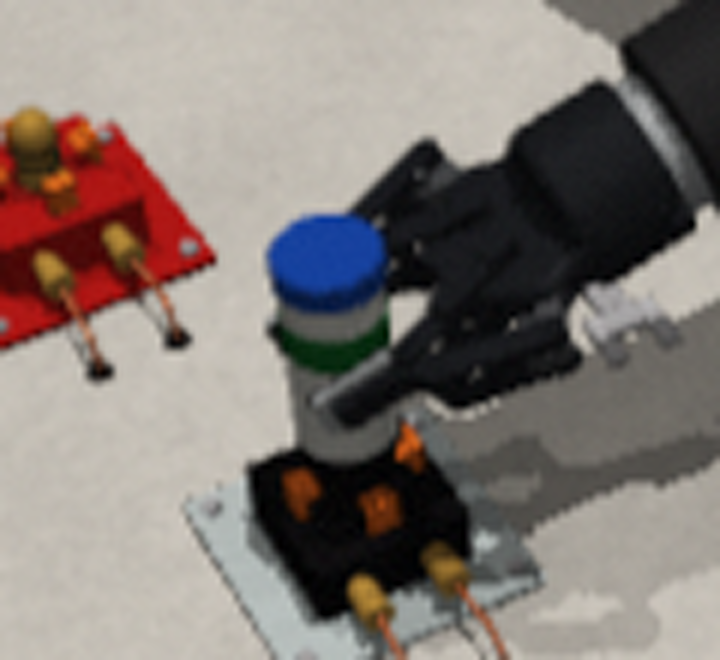

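It is seated and upright with the latches closed over the collar, but a 13 N side load has built up from arm compliance. I'll trim that off before handing in.

Run:
```python
from h import *
def st(): 
    b=telemetry.get_obs(); return round(b['t'],2),b['position'].round(4),b['force'].round(2),b['moment'].round(2),round(b['grip_width'],4)
print(*st())
for d in (.001,.002,.003):
    ctrl.line_to(place_tcp([SP[0]-d,SP[1],.032]),max_speed=.01); ctrl.hold(.15); s=st(); print(d,*s)
    if abs(s[2][0])<5 or s[2][2]<22: break
ctrl.hold(.5); print(*st())
```

```text
30.01 [ 0.6082 -0.1668  0.1148] [-13.83   2.79  26.99] [-5.13  1.04 -3.7 ] 0.0418
0.001 30.41 [ 0.6079 -0.1665  0.1148] [-8.24  1.58 25.47] [-4.9   0.29 -2.36] 0.0418
0.002 30.81 [ 0.6076 -0.1662  0.1148] [-2.78 -1.59 23.69] [-4.7  -0.38 -1.08] 0.0419
31.31 [ 0.6076 -0.1662  0.1148] [-2.9  -1.75 24.95] [-4.69 -0.41 -1.08] 0.0415
```

Steady downward push, about 25 N on the tool with almost no side load.

```bash
python3 -c "
from h import *
print(job.sign_off(), telemetry.get_obs()['force'])"
```

```text
the job is handed in; nothing more can be done
the job is handed in; nothing more can be done
```

The new cartridge is latched on its seat on the large grey filter base. I handed the job in at about 31 s with the arm still gripping it and pressing down.

- **Fit:** I picked it from the tray, turned it mouth-down and lowered it over the spigot with no contact until it met the latches, about 12 mm above the seat. The force then rose to about 13 N above the held weight, and dropped suddenly after roughly 3–4 mm. The mouth reads 40.7 mm above the bench, against 40 mm for the seat, and did not move as the push grew.
- **Last checks:** The downward push was steady at about 25 N. The last picture, taken just before I trimmed the side load, shows the cartridge upright with its collar under the latches. The spent cartridge, bottle and rack were not approached. The wrench was not touched as far as the pictures show.
- **Disagreed:** The final push built up a 13 N sideways load from arm compliance. I trimmed it to about 3 N before handing in. The 0.7 mm height difference is probably grasp-offset error. My last force reading, after the hand-in, was refused, so the second after hand-in is unchecked.

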